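# Reload the drill magazine in reverse order

## Task

Move the four drill holders from the black return rack into the rig's aluminium magazine, one per well, in reverse order: the holder that stands at the left end of the return rack goes into the right-end well of the magazine, and so on, so that the colours end up as the mirror image of the row of coloured tags beside the return rack (left and right as the robot sees them). Leave each one standing upright on its well's floor, and never let a holder tip over on the way.

Things in the scene. Friction and masses are not known exactly. Their poses are not given: they have to be found in the camera images.
- holder_red: loose drill holder, 190 to 310 g, with red foot: round foot dia 44, 14 high (red); above it a steel body dia 28 from height 14 to 56 (the place to grip, best at height 42 to 48); a cone nut to 64; a dia 7 drill bit pointing up, tip at 82. Origin: centre of the underside; z up; its yaw is of no account. At the start it stands upright in the well of the return rack beside its tag
- holder_yellow: loose drill holder, 190 to 310 g, with yellow foot: round foot dia 44, 14 high (yellow); above it a steel body dia 28 from height 14 to 56 (the place to grip, best at height 42 to 48); a cone nut to 64; a dia 7 drill bit pointing up, tip at 82. Origin: centre of the underside; z up; its yaw is of no account. At the start it stands upright in the well of the return rack beside its tag
- holder_green: loose drill holder, 190 to 310 g, with green foot: round foot dia 44, 14 high (green); above it a steel body dia 28 from height 14 to 56 (the place to grip, best at height 42 to 48); a cone nut to 64; a dia 7 drill bit pointing up, tip at 82. Origin: centre of the underside; z up; its yaw is of no account. At the start it stands upright in the well of the return rack beside its tag
- holder_blue: loose drill holder, 190 to 310 g, with blue foot: round foot dia 44, 14 high (blue); above it a steel body dia 28 from height 14 to 56 (the place to grip, best at height 42 to 48); a cone nut to 64; a dia 7 drill bit pointing up, tip at 82. Origin: centre of the underside; z up; its yaw is of no account. At the start it stands upright in the well of the return rack beside its tag
- tag_red: fixed red tag block on the table with a white patch, 22 (x) x 40 (y) x 10 high, standing along the robot side of the return rack, centred 49 towards -x (rack axes) from the centre of the well where the red holder stands at the start. Origin: centre of its underside; axes as the return rack's
- tag_yellow: fixed yellow tag block on the table with a white patch, 22 (x) x 40 (y) x 10 high, standing along the robot side of the return rack, centred 49 towards -x (rack axes) from the centre of the well where the yellow holder stands at the start. Origin: centre of its underside; axes as the return rack's
- tag_green: fixed green tag block on the table with a white patch, 22 (x) x 40 (y) x 10 high, standing along the robot side of the return rack, centred 49 towards -x (rack axes) from the centre of the well where the green holder stands at the start. Origin: centre of its underside; axes as the return rack's
- tag_blue: fixed blue tag block on the table with a white patch, 22 (x) x 40 (y) x 10 high, standing along the robot side of the return rack, centred 49 towards -x (rack axes) from the centre of the well where the blue holder stands at the start. Origin: centre of its underside; axes as the return rack's
- return_rack: fixed black rack, 74 (x) x 278 (y) x 18 high: four square wells in a row, 62 x 62 inside, walls 6, floor at height 6; centres at x = 0, y = +102, +34, -34, -102. Origin: underside centre; +x away from the robot, +y to its left (yaw within 0.18 rad). A grey tray 66 long with small loose parts joins its +y end. In the near or the far row
- magazine: fixed bare aluminium rack with dark well floors, empty at first, 74 (x) x 278 (y) x 18 high: four square wells in a row, 62 x 62 inside, walls 6, floor at height 6; centres at x = 0, y = +102, +34, -34, -102. Origin: underside centre; +x away from the robot, +y to its left (yaw within 0.18 rad). A blue block 24 long, 28 high at each end; brass thumbscrew up to 44 on the -y one. In the other row

How it is judged:
By the outcome, as a careful person would: the job done as asked, in the order asked, and still so for the second after the job is handed in, with the robot touching nothing.
It also fails if it takes over 93 s, if anything falls off the work surface, if the arm or the gripper's body presses on something with over 40 N, if the wrist force passes 120 N, or if a joint passes its speed limit or range.

## Robot

A 6-joint arm with a two-finger parallel gripper is mounted at the origin on the work surface. World frame = base frame: x ahead of the robot, y to its left, z up, the work surface at z = 0. Lengths are in m, angles in rad, forces in N, time in s.
With the tool pointing down it reaches from about 0.3 to 0.75 m from the base axis. Payload 8.5 kg.
Tool frame: the origin (TCP) lies midway between the tips of the shut fingers; the grasp point (between the pads) lies grip_depth behind it (grip_depth is the distance from the TCP to the grasp point, in m); z points along the fingers, x is the direction in which the jaws open and shut, and the axes are right-handed (so a half turn about z gives the same grasp; the last joint's range is limited). The gripper opens to 85 mm and grips with 20 to 120 N. Pads are 22 mm wide; open, the fingers measure 114 mm over their backs; the gripper's body (76 mm by 85 mm) begins 54 mm behind the grasp point. The pads swing forward as they close: fully open they stand 13 mm farther back than shut.
Start: joints at [0.997, 0.381, 1.297, -0, 1.464, -0.215], TCP at [0.193, 0.515, 0.231] pointing down, gripper open.
Joint ranges: [-3.11, 3.11], [-0.89, 2.33], [0.22, 2.48], [-1.42, 4.56], [0.17, 2.85], [-2.88, 2.88]. Speed limits (rad/s): [2.39, 2.39, 3.14, 3.14, 3.14, 3.14].

## Interface

Orientations are given as a rotation vector (axis times angle).
In Python, from workcell import goto, servo_line, move_joints, gripper_to, sleep, inverse_kinematics, capture, camera_model, IKError, hand_in, current_t, current_joint_pos, current_joint_velocities, current_joint_efforts, current_ee_pos, current_tcp_rot, current_wrist_force, current_moment, current_width, grip_depth gives the robot as it stands. Calls block until the motion is done:
- goto(position, orientation): joint-space move of the TCP to a pose.
- servo_line(position, ori=None, feed=0.15, max_force=None): straight line of the TCP; ori=None keeps the orientation; feed is the mean speed in m/s. With max_force (N) it stops when the force on the tool has changed by that much, and returns True; else False.
- move_joints(angles): joint-space move.
- gripper_to(opening, newtons=None): finger opening in m; newtons is the grip in N (None keeps the last); returns when the fingers have stopped.
- sleep(seconds).
- inverse_kinematics(position, orientation): joint angles nearest the present ones, or None.
- capture(name): name is "side" or "top"; returns (picture, depth): 420x560x3 uint8, red, green, blue; 420x560 float32, m along the optical axis (not along the pixel's ray), 0 where there is no reading.
- camera_model(name): a dict with "intrinsics" (3x3 intrinsics, pixels), "pose" (4x4, takes a point from camera to world coordinates). Camera axes: x right, y up, looking along -z (the intrinsics and any distortion apply to the point x, -y, -z); pixel columns grow to the right and rows downward; lengths in m; the calibration is good to about 2 mm. A picture is of the moment at which its call begins. camera_model takes no time and is no camera call.
A pose or a line that the arm cannot do raises IKError and nothing moves.
- hand_in(): hands the job in, once; it reports no verdict.
Readings, each from a call of its own:
- current_t(): time.
- current_joint_pos(): joint angles.
- current_joint_velocities(): joint speeds.
- current_joint_efforts(): joint torques, N m.
- current_ee_pos(): TCP position.
- current_tcp_rot(): TCP orientation.
- current_wrist_force(): force on the tool from outside, world axes, zero at the start.
- current_moment(): the same for the moment, N m.
- current_width(): finger opening in m.
Only numpy, scipy, OpenCV 4.12 (cv2) and the standard library are available. Lean on these libraries where they do the work, as an engineer would, in place of code of your own. Each camera call takes 0.05 s, during which the arm holds its last target. There are 200 camera calls.

## Working session

There is one attempt and no reset: what is moved stays moved. The work goes in short steps, each a Python script; the robot and the scene stay as the last script left them, time stands still between calls to the robot, and variables do not carry over. Pictures are saved under pics/ and viewed, about 12 in all and at most 16, crops included, and the job is handed in when it is done.

```bash
mkdir -p pics; ls
python3 - <<'E'
from workcell import *
import cv2,numpy as np
for n in("top","side"):
    p,d=capture(n); cv2.imwrite(f"pics/{n}0.png",p[:,:,::-1]); np.save(f"pics/{n}0.npy",d)
    m=camera_model(n); print(n,m)
print(current_t(),grip_depth,current_tcp_rot(),current_width())
E
```

```text
pics
top {'intrinsics': array([[448.58160692,   0.        , 278.70397504],
       [  0.        , 448.58160692, 214.96586858],
       [  0.        ,   0.        ,   1.        ]]), 'pose': array([[-0.00911608,  0.9980431 , -0.06186161,  0.48656799],
       [-0.99920414, -0.01149421, -0.03819645, -0.03835176],
       [-0.03883276,  0.06146417,  0.99735358,  0.6752335 ],
       [ 0.        ,  0.        ,  0.        ,  1.        ]])}
side {'intrinsics': array([[499.71343426,   0.        , 285.0064365 ],
       [  0.        , 499.71343426, 210.24384144],
       [  0.        ,   0.        ,   1.        ]]), 'pose': array([[ 0.71789307,  0.45203975, -0.52942383,  0.15869653],
       [-0.69613699,  0.47136417, -0.54148786, -0.43481594],
       [ 0.00477739,  0.7572819 ,  0.65307067,  0.54417778],
       [ 0.        ,  0.        ,  0.        ,  1.        ]])}
0.1 0.0187 [ 2.58181545e+00  1.78910096e+00 -1.88263559e-03] 0.08539489601192021
```

View pics/top0.png

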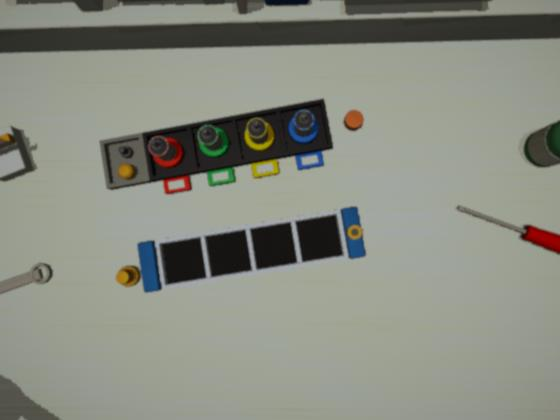

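View pics/side0.png

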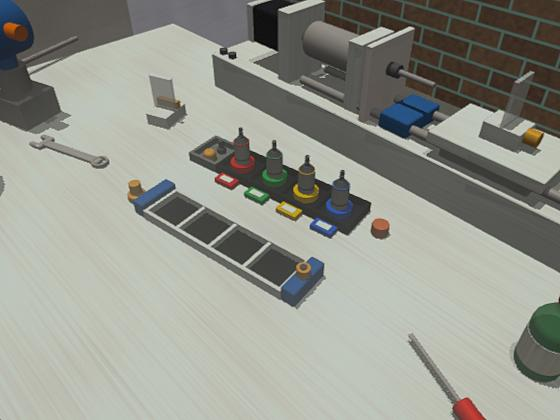

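The return rack is in the far row. Its holders and tags both read red, green, yellow, blue from left to right (tags at about (177,184), (221,177), (265,169) and (309,160)). The magazine is in the near row, with the thumbscrew at its right end. So the targets are red → y −102, green → −34, yellow → +34, blue → +102.

```bash
cat > h.py <<'E'
from workcell import *
import cv2,numpy as np
def cloud(n,p=None,d=None):
    if p is None: p,d=capture(n)
    m=camera_model(n);K=m["intrinsics"];T=m["pose"]
    v,u=np.indices(d.shape)
    P=np.stack([(u-K[0,2])/K[0,0]*d,-(v-K[1,2])/K[1,1]*d,-d],-1)
    W=P@T[:3,:3].T+T[:3,3]; W[d==0]=np.nan
    return p,W
def hue(p): return cv2.cvtColor(p,cv2.COLOR_RGB2HSV).astype(int)
HU={'red':((0,8),(172,180)),'yellow':((22,35),),'green':((50,80),),'blue':((100,125),)}
def cmask(p,c,s=130):
    h=hue(p); m=np.zeros(p.shape[:2],bool)
    for a,b in HU[c]: m|=(h[...,0]>=a)&(h[...,0]<=b)
    return m&(h[...,1]>s)&(h[...,2]>50)
E
cat > m.py <<'E'
from h import *
for n in("top","side"):
    p,W=cloud(n,cv2.imread(f"pics/{n}0.png")[:,:,::-1].copy(),np.load(f"pics/{n}0.npy"))
    z=W[...,2]; inb=(W[...,0]>.25)&(W[...,0]<.75)&(abs(W[...,1])<.35)
    print(n,"table z",np.nanmedian(z[inb]))
    for c in HU:
        m=cmask(p,c)&inb
        f=m&(z>.013)&(z<.026); t=m&(z>.003)&(z<.0125)
        # biggest component of foot
        k,l,s,_=cv2.connectedComponentsWithStats(f.astype(np.uint8))
        for i in range(1,k):
            if s[i,4]<60: continue
            q=W[l==i]; (cx,cy),r=cv2.minEnclosingCircle(q[:,:2].astype(np.float32))
            print(c,"foot",s[i],np.round([cx,cy,r,np.median(q[:,2])],4))
    h=hue(p)
    blu=inb&cmask(p,'blue',100)&(z>.022)&(z<.034)
    k,l,s,_=cv2.connectedComponentsWithStats(blu.astype(np.uint8))
    for i in range(1,k):
        if s[i,4]>60:
            q=W[l==i]; print("blk",s[i],cv2.minAreaRect(q[:,:2].astype(np.float32)),np.median(q[:,2]))
    al=inb&(z>.013)&(z<.021)&(h[...,1]<60)&(h[...,2]>90)
    k,l,s,_=cv2.connectedComponentsWithStats(al.astype(np.uint8))
    for i in range(1,k):
        if s[i,4]>150:
            q=W[l==i]; print("alu",s[i],cv2.minAreaRect(q[:,:2].astype(np.float32)),np.median(q[:,2]))
    bit=inb&(z>.068)&(z<.095)
    k,l,s,_=cv2.connectedComponentsWithStats(bit.astype(np.uint8))
    for i in range(1,k):
        if s[i,4]>8: q=W[l==i]; print("bit",s[i],np.round(np.median(q,0),4))
    dk=inb&(h[...,2]<70)&(z>.0)&(z<.0125)
    k,l,s,_=cv2.connectedComponentsWithStats(dk.astype(np.uint8))
    for i in range(1,k):
        if s[i,4]>400: q=W[l==i]; print("dark",s[i],cv2.minAreaRect(q[:,:2].astype(np.float32)),np.median(q[:,2]))
E
python3 m.py
```

```text
top table z -0.0003232920984661547
red foot [153 137  30  30 301] [0.6243 0.1534 0.0219 0.0193]
yellow foot [244 122  30  28 303] [0.6468 0.0158 0.0221 0.0192]
green foot [199 127  29  30 288] [0.6385 0.0839 0.022  0.0193]
blue foot [288 117  30  26 295] [ 0.6572 -0.0498  0.0219  0.0192]
blk [342 207  18  26 283] ((0.5195661783218384, -0.11682866513729095), (0.03351151570677757, 0.022535577416419983), 9.801791191101074) 0.027052733700165588
blk [346 235  19  23 295] ((0.48211413621902466, -0.12277020514011383), (0.03298002853989601, 0.02266179770231247), 8.795453071594238) 0.027234497748507502
blk [138 241  22  51 778] ((0.45441359281539917, 0.17749470472335815), (0.07117246836423874, 0.02341674268245697), 8.906193733215332) 0.027168295029942058
alu [ 99 128  67  61 540] ((0.6163052916526794, 0.20152689516544342), (0.07501590251922607, 0.10295514762401581), 9.323670387268066) 0.017402659574723256
alu [460 206  52  23 208] ((0.5218071937561035, -0.31341752409935), (0.07955707609653473, 0.0060951197519898415), 68.27566528320312) 0.014750901940730421
alu [ 153  209  196   80 2514] ((0.4
[... 3100 characters left out ...]
792053, 0.24974513053894043), 25.35832405090332) 0.009010744117455505
dark [155 197  43  28 570] ((0.46542122960090637, 0.13532809913158417), (0.05241352319717407, 0.05184255912899971), 8.966638565063477) 0.0064634688555230135
dark [184 213  46  31 722] ((0.4764650762081146, 0.06714250147342682), (0.053075648844242096, 0.05312833935022354), 9.134785652160645) 0.006354597436420584
dark [215 230  49  34 833] ((0.48643428087234497, -0.00041760876774787903), (0.052692875266075134, 0.05567794665694237), 8.178590774536133) 0.006422237554191246
dark [250 249  47  37 949] ((0.4975460469722748, -0.06806044280529022), (0.053312983363866806, 0.05532461777329445), 8.911087036132812) 0.006322853282943686
```

Both cameras agree with the given sizes and heights to within about 2 mm, so I'll move red first.

```bash
cat >> h.py <<'E'
MC=np.array([.4782,.0297]);MY=.155;RY=.168
def ori(a): return [np.pi*np.cos(a/2),np.pi*np.sin(a/2),0]
def well(y): return MC+y*np.array([-np.sin(MY),np.cos(MY)])
H={'red':((.6238,.1525),-.102),'green':((.638,.083),-.034),'yellow':((.646,.0145),.034),'blue':((.6563,-.050),.102)}
GZ=.029;UP=.155
def pick(c):
    x,y=H[c][0]
    goto([x,y,UP],ori(RY)); gripper_to(.06)
    hit=servo_line([x,y,GZ],feed=.12,max_force=15)
    gripper_to(.0,40); print(c,"hit",hit,"width",current_width(),"tcp",current_ee_pos(),"t",current_t())
    if not .025<current_width()<.031: raise SystemExit("bad grip")
    servo_line([x,y,UP],feed=.12); print("lifted w",current_width(),"F",current_wrist_force())
def place(c):
    x,y=well(H[c][1])
    goto([x,y,UP],ori(MY))
    servo_line([x,y,GZ+.012],feed=.12)
    hit=servo_line([x,y,GZ-.004],feed=.02,max_force=5)
    print("placed hit",hit,current_ee_pos(),current_wrist_force())
    gripper_to(.06); servo_line([x,y,UP],feed=.15); print("t",current_t())
E
python3 - <<'E'
from h import *
goto([.52,.2,.22],ori(.16))
pick('red')
p,d=capture("side");cv2.imwrite("pics/s1.png",p[:,:,::-1])
E
```

```text
red hit False width 0.027142863329018187 tcp [0.62391426 0.15247784 0.02963403] t 4.325
lifted w 0.02667412351438172 F [-0.22927087 -0.41918154 -2.53876633]
```

View pics/s1.png

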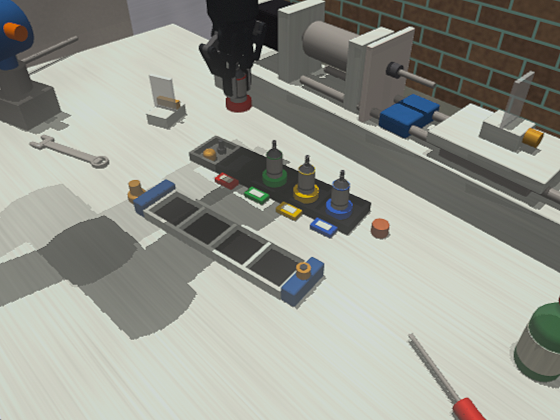

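Red hangs upright in the gripper at about (238,95), and its well is empty. Next I'll place it and check.

Run:
```python
from h import *
place('red')
x,y=H['green'][0]; goto([x,y,UP],ori(RY))
p,d=capture("side");cv2.imwrite("pics/s2.png",p[:,:,::-1])
```

```text
placed hit True [ 0.49390303 -0.07109048  0.02958661] [-0.72522821  0.46437623  5.69580262]
t 9.6833
```

View pics/s2.png

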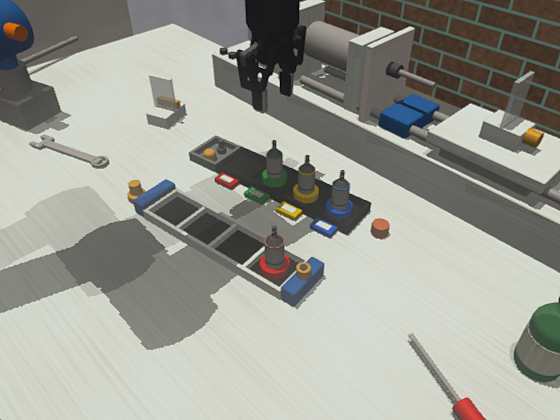

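Red stands upright in the right-end well at about (274,255), and contact came at the expected height. The other holders haven't moved.

Run:
```python
from h import *
pick('green');place('green')
pick('yellow');place('yellow')
p,d=capture("side");cv2.imwrite("pics/s3.png",p[:,:,::-1])
```

```text
green hit False width 0.02727242296949959 tcp [0.63838431 0.08299849 0.02966214] t 12.6417
lifted w 0.026982865893423896 F [-0.84192931 -0.4961331  -3.04142375]
placed hit True [ 0.48343646 -0.00387423  0.02960124] [-0.51766891  1.3295126   6.22698741]
t 17.6833
yellow hit False width 0.026890431212657863 tcp [0.64634576 0.01446969 0.0296314 ] t 20.1833
lifted w 0.02697414224232644 F [-0.37067655 -0.29614813 -3.46937314]
placed hit True [0.47298828 0.063318   0.02955301] [-1.04436668  0.82839674  6.47728682]
t 25.2333
```

View pics/s3.png

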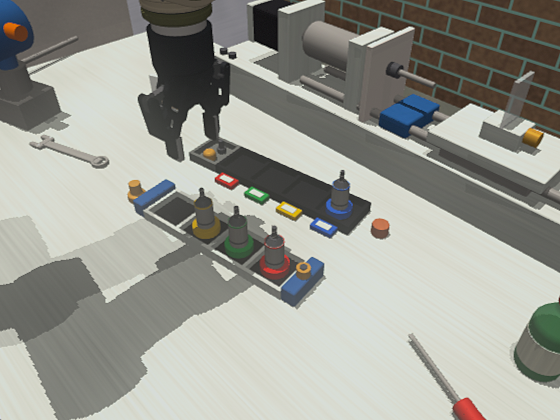

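Yellow (205,222), green (238,240) and red (274,255) all stand upright in the magazine. Only blue is left, still at (340,200).

```bash
python3 - <<'E'
from h import *
pick('blue');place('blue')
goto([.193,.515,.231],[2.5818,1.789,0])
for n in("top","side"):
    p,d=capture(n); cv2.imwrite(f"pics/{n}0.png",p[:,:,::-1]); np.save(f"pics/{n}0.npy",d)
p,_=capture("top");cv2.imwrite("pics/t4.png",p[:,:,::-1])
print([np.round(well(y),4) for y in(-.102,-.034,.034,.102)],current_t())
E
python3 m.py | grep -E "foot|bit|top|side"; python3 -c "
import cv2,numpy as np
a=cv2.imread('pics/top0.png')[90:310,90:400];b=cv2.imread('pics/side0.png')[100:320,110:420]
cv2.imwrite('pics/f.png',cv2.resize(np.hstack([a,b]),(800,284)))"
```

```text
blue hit False width 0.027102463811487745 tcp [ 0.65667792 -0.0500368   0.02964062] t 27.9583
lifted w 0.027174933077578185 F [ 0.4015734  -1.03547105 -4.02341969]
placed hit True [0.46243951 0.13049386 0.0295845 ] [-0.71635767 -0.44851461  5.66971913]
t 33.2917
[array([ 0.4939, -0.0711]), array([ 0.4834, -0.0039]), array([0.473 , 0.0633]), array([0.4625, 0.1305])] 35.175
top table z -0.0003272308200985563
red foot [303 222  30  30 345] [ 0.4947 -0.07    0.0218  0.0194]
yellow foot [213 238  29  29 305] [0.4741 0.0642 0.0219 0.0191]
green foot [258 230  29  30 315] [ 0.4842 -0.0029  0.0217  0.0193]
blue foot [171 245  27  30 293] [0.4635 0.1302 0.0218 0.0192]
bit [313 231  13  12 104] [ 0.4944 -0.0692  0.0698]
bit [265 239  12  13 101] [ 0.4838 -0.0032  0.0698]
bit [214 247  14  12 100] [0.4743 0.0623 0.0699]
bit [166 255  13  12  96] [0.4632 0.1282 0.0708]
side table z 0.00019694200569875253
red foot [260 255  30  19 185] [ 0.4928 -0.0718  0.0221  0.0199]
yellow foot [192 216  28  17 163] [0.4729 0.0632 0.0226 0.0199]
green foot [225 237  25  15  91] [ 0.48   -0.005   0.0203  0.0199]
blue foot [163 204  18  12  69] [0.4549 0.1287 0.0199 0.0196]
bit [167 171  11  15  93] [0.4618 0.1264 0.0734]
bit [198 188  11  16 103] [0.4721 0.0607 0.0716]
bit [231 206  12  17 117] [ 0.4819 -0.0065  0.0718]
bit [268 226  13  16 122] [ 0.4919 -0.0732  0.0727]
```

View pics/f.png

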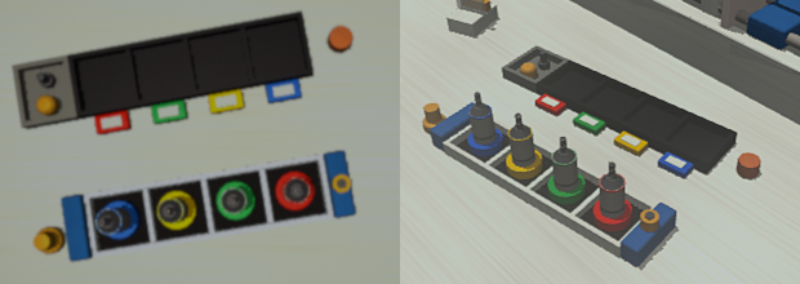

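All four stand upright and centred in the magazine, reading blue, yellow, green, red from left to right, which mirrors the tags. The arm is clear of everything.

```bash
python3 -c "
from workcell import *
hand_in()"
```

```text
the job is handed in; nothing more can be done
```

All four drill holders are in the magazine, one per well, reading blue, yellow, green, red from left to right. That is the mirror image of the tags (red, green, yellow, blue). I handed the job in at about 35 s.

- **Position:** in the final top view, each foot is within about 2 mm of its well centre, with its top at about 19 mm (20 mm expected), so each stands on the well floor.
- **Upright:** each drill bit lines up with its foot to within about 2 mm in the top view, and the pictures show nothing tipped or disturbed.
- **Disagreement:** the side camera put the blue foot about 8 mm and the green foot about 4 mm off in x. The side view sees only part of each foot. Its bit positions agree with the top view to within about 4 mm, so I took the top view as correct.
- **Forces and clearance:** the wrist force readings I took peaked at about 6.5 N. The arm was back at its start pose, touching nothing, when I handed in.

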